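Sweep the cut carrots off the board into the catch tray

TASK

Sweep all four carrot slices along the chopping board with your fingertips and let them drop through the board's opening into the steel tray below. Slide them only: do not pinch, squash or pick up any slice, and spill none over the board's edge. Leave the garlic, the salt shaker, the knife and the uncut end piece of carrot where they are on the board.

Things in the scene. Friction and masses are not known exactly. Their poses are not given: they have to be found in the camera images.
- board: Wooden chopping board on a stand, fixed: 300 (its x) by 440 (y) mm, flat top with no rim, 85 mm above the worktop. Origin on the worktop under its middle, z up, yaw within 15 deg of the world. In its frame (mm) the chopping area is y -70 to 220, x -150 to 150; the through opening is y -180 to -70, x -110 to 110; around it a 40 mm border at the same height.
- opening (a point): The middle of the rectangular opening (220 along the board's x, 110 along its y, mm) in the board, at the height of its top face (85 mm above the worktop); axes as the board's. The board is 20 mm thick; the steel tray is directly below.
- tray_floor (a point): Point on the inner floor of the steel catch tray fixed under the opening: straight below the opening's middle, 74 mm below the board's top face; axes as the board's. The tray's inside runs x -172 to 122, y -72 to 72 mm about this point, wider than the opening on every side; its walls rise 52 mm above the floor.
- slice1: One of four cut carrot slices: an orange disc 30 mm in diameter and 14 mm thick, 10 to 16 g, lying flat on the chopping board. Origin at the centre of the disc, 7 mm above the board; z is the disc's axis. It slides freely under a light push.
- slice2: One of four cut carrot slices: an orange disc 30 mm in diameter and 14 mm thick, 10 to 16 g, lying flat on the chopping board. Origin at the centre of the disc, 7 mm above the board; z is the disc's axis. It slides freely under a light push.
- slice3: One of four cut carrot slices: an orange disc 30 mm in diameter and 14 mm thick, 10 to 16 g, lying flat on the chopping board. Origin at the centre of the disc, 7 mm above the board; z is the disc's axis. It slides freely under a light push.
- slice4: One of four cut carrot slices: an orange disc 30 mm in diameter and 14 mm thick, 10 to 16 g, lying flat on the chopping board. Origin at the centre of the disc, 7 mm above the board; z is the disc's axis. It slides freely under a light push.
- garlic: Bulb of garlic standing on the chopping board among the slices: 50 mm in diameter, 52 mm tall, 60 g, loose. Origin at the middle of its underside, z up.
- shaker: Glass salt shaker with a steel cap standing on the chopping board among the slices: 40 mm in diameter, 60 mm tall, 110 g, loose. Origin at the middle of its underside, z up.
- knife: Paring knife lying flat along the far (+x) edge of the chopping board, loose: black handle 100 mm long, 18 wide, 16 high, from its y = +5 to +105 mm; blade 20 mm wide from y = 0 to -88 mm, its tip round. Origin on the underside where handle and blade meet, y along the knife.
- carrot_end: Uncut end piece of a carrot lying along the near (-x) edge of the chopping board, loose: 68 mm long (its y), 27 mm thick at its blunt end (-y), 21 mm at the other, 35 g; it does not roll. Origin on the underside at its middle, z up.
Things that resemble listed ones, but are neither listed nor needed, are in the scene too. What is shaped like the shaker but yellow is not meant. What is shaped like the slice1 but turquoise is not meant.

How it is judged (in metres and radians):
At the end, for the whole second after the job is handed in: All four slices lie at rest (slower than 30 mm/s) inside the steel tray, below its rim, and the garlic, shaker, knife and uncut carrot piece are within 15 mm of where they were and upright (within 20 degrees) (x of slice1 in the frame of tray_floor between -0.172 and 0.122 m and y of slice1 in the frame of tray_floor between -0.073 and 0.073 m and z of slice1 in the frame of tray_floor between 0 and 0.05 m and linear speed of each of slice1, slice2, slice3, slice4 below 0.03 m/s and x of slice2 in the frame of tray_floor between -0.172 and 0.122 m and y of slice2 in the frame of tray_floor between -0.073 and 0.073 m and z of slice2 in the frame of tray_floor between 0 and 0.05 m and x of slice3 in the frame of tray_floor between -0.172 and 0.122 m and y of slice3 in the frame of tray_floor between -0.073 and 0.073 m and z of slice3 in the frame of tray_floor between 0 and 0.05 m and x of slice4 in the frame of tray_floor between -0.172 and 0.122 m and y of slice4 in the frame of tray_floor between -0.073 and 0.073 m and z of slice4 in the frame of tray_floor between 0 and 0.05 m and distance of each of garlic, shaker, knife, carrot_end from where it was at the start of the episode below 0.015 m and angle between each of garlic, shaker, knife, carrot_end's own z axis and vertical below 0.35 rad); the robot touches nothing.
It fails at once if a carrot slice is lifted off the board (its centre more than 35 mm above the board's top face) (z of any of slice1, slice2, slice3, slice4 in the frame of opening above 0.035 m).
It fails at once if a carrot slice is pinched or squashed by the fingers (more than 15 N) (contact force between the fingers and slice1 above 15 N or contact force between the fingers and slice2 above 15 N or contact force between the fingers and slice3 above 15 N or contact force between the fingers and slice4 above 15 N).
It fails at once if a carrot slice falls on the worktop beside the board ((height (world z) of slice1 below 0.05 m and (x of slice1 in the frame of tray_floor above 0.13 m or x of slice1 in the frame of tray_floor below -0.18 m or y of slice1 in the frame of tray_floor above 0.08 m or y of slice1 in the frame of tray_floor below -0.08 m)) or (height (world z) of slice2 below 0.05 m and (x of slice2 in the frame of tray_floor above 0.13 m or x of slice2 in the frame of tray_floor below -0.18 m or y of slice2 in the frame of tray_floor above 0.08 m or y of slice2 in the frame of tray_floor below -0.08 m)) or (height (world z) of slice3 below 0.05 m and (x of slice3 in the frame of tray_floor above 0.13 m or x of slice3 in the frame of tray_floor below -0.18 m or y of slice3 in the frame of tray_floor above 0.08 m or y of slice3 in the frame of tray_floor below -0.08 m)) or (height (world z) of slice4 below 0.05 m and (x of slice4 in the frame of tray_floor above 0.13 m or x of slice4 in the frame of tray_floor below -0.18 m or y of slice4 in the frame of tray_floor above 0.08 m or y of slice4 in the frame of tray_floor below -0.08 m))).
It fails at once if the garlic, the shaker, the knife or the uncut carrot piece is shifted by more than 15 mm or tipped by more than 20 degrees (distance of any of garlic, shaker, knife, carrot_end from where it was at the start of the episode above 0.015 m or angle between any of garlic, shaker, knife, carrot_end's own z axis and vertical above 0.35 rad).
It also fails if it takes over 64 s, if anything falls off the work surface, if the arm or the gripper's body presses on something with over 40 N, if the wrist force passes 120 N, or if a joint passes its speed limit or range.

ROBOT

A 6-joint arm with a two-finger parallel gripper is mounted at the origin on the work surface. World frame = base frame: x ahead of the robot, y to its left, z up, the work surface at z = 0. Lengths are in mm, angles in rad, forces in N, time in s.
With the tool pointing down it reaches from about 250 to 775 mm from the base axis. Payload 4 kg.
Tool frame: the origin (TCP) lies on the mounting face of the last link; the fingertips stand 173 mm ahead of it and the grasp point (between the pads) lies 155 mm ahead of it; z points along the fingers, y is the line along which they close (so a half turn about z gives the same grasp; the last joint's range is limited). The gripper opens to 85 mm and grips with 20 to 120 N. Pads are 22 mm wide; open, the fingers measure 114 mm over their backs; the gripper's body (76 mm by 85 mm) begins 54 mm behind the grasp point. The pads swing forward as they close: fully open they stand 13 mm farther back than shut.
Start: joints at [-1.405, 0.087, 1.371, -0, 1.684, -0.103], TCP at [146.06, -530.252, 404.741] pointing down, gripper open.
Joint ranges: [-3.1, 3.1], [-0.76, 2.03], [0.27, 2.55], [-1.08, 4.22], [0.17, 2.65], [-2.57, 2.57]. Speed limits (rad/s): [2.79, 2.79, 3.14, 3.14, 3.14, 3.14].

INTERFACE

Orientations are given as a rotation vector (axis times angle).
In Python, from station import robot gives the robot as it stands. The module is installed in compiled form; this text tells all that it offers.
- The arm moves only by the tool apply_moves, never from a script. Its argument "motion" is a list of rows, each a list of 7 numbers: the shift along the tool's x, y, z in mm, then the turn, a rotation vector about the tool's x, y, z in degrees, then the closure, from -1 (fully open) to 1 (shut). A call has 1 to 10 rows; each row shifts and turns the commanded pose from where the row before left it, along the tool's axes as they then stand; what a row does not reach is not made up. A row lasts 1/10 s, in which the tool goes at most 50 mm and 8.59 degrees, less where a joint would pass 70% of its speed; a pose out of reach is approached as far as the arm can. A call with a gripper value outside its range is refused whole. The fingers move at their own pace and stop on an object; "squeeze" is the grip in N (left out, the last holds). Time passes only in rows, so rows that do not move let the fingers close. It gives the time, the measured TCP pose, the force, the opening and the grip force at its end, in the units of the state.
- robot.state(): the state, without advancing time (a new reading comes with each control period).
- robot.grab_frame(name): name is "scene" or "top"; returns the picture (384x512x3 uint8, blue, green, red); there is no depth.
- robot.get_calibration(name): a dict with "camera_matrix" (3x3 intrinsics, pixels), "extrinsics" (4x4, takes a point from world to camera coordinates). Camera axes: x right, y down, z forward; pixel columns grow to the right and rows downward; lengths in mm; the calibration is good to about 2 mm. A picture is of the moment at which its call begins. get_calibration takes no time and is no camera call.
- robot.sign_off(): hands the job in; it is judged then, once.
The state is a dict: "t": time; "joint_pos": joint angles; "joint_velocities": joint speeds; "joint_torque": joint torques, N m; "position": TCP position; "tool_rot": TCP orientation; "ft_force": force on the tool from outside, world axes, zero at the start; "torque": the same for the moment, N m; "opening": finger opening in mm; "gripper_force": force on a finger pad.
Only numpy, scipy, OpenCV 4.12 (cv2) and the standard library are available. Lean on these libraries where they do the work, as an engineer would, in place of code of your own. Each camera call takes 0.05 s, during which the arm holds its last target. There are 200 camera calls.

## Working session

There is one attempt and no reset: what is moved stays moved. The work goes in short steps, Python scripts to look and compute and a tool call to move; the robot and the scene stay as the last step left them, time stands still between calls to the robot, and variables do not carry over. Pictures are saved under pics/ and viewed, at most 10 in all, crops included, and the job is handed in when it is done.

Besides the shell and the picture viewer there is one more tool, called after "Emit:" as name(argument=value, ...), one argument or row to a line, values as JSON. apply_moves: Moves the arm, as the interface text tells. Its arguments: {"type":"object","properties":{"motion":{"type":"array","items":{"type":"array","items":{"type":"number"}}},"squeeze":{"type":"number"}},"required":["motion"]}

```bash
mkdir -p pics; python3 - <<'E'
from station import robot
import cv2,numpy as np
for n in("scene","top"):
    f=robot.grab_frame(n); cv2.imwrite(f"pics/{n}0.png",f)
    c=robot.get_calibration(n); print(n,np.round(c["camera_matrix"],1).tolist(),np.round(c["extrinsics"],3).tolist())
print(robot.state())
E
```

```text
scene [[469.5, 0.0, 256.1], [0.0, 469.5, 187.1], [0.0, 0.0, 1.0]] [[-0.094, 0.995, -0.019, -57.697], [0.576, 0.039, -0.817, -219.665], [-0.812, -0.087, -0.577, 1411.526], [0.0, 0.0, 0.0, 1.0]]
top [[382.5, 0.0, 256.9], [0.0, 382.5, 190.1], [0.0, 0.0, 1.0]] [[-0.012, -0.999, -0.045, 138.948], [-0.992, 0.018, -0.127, 542.404], [0.128, 0.044, -0.991, 650.863], [0.0, 0.0, 0.0, 1.0]]
{'t': 0.1, 'joint_pos': array([-1.40511767e+00,  8.78857336e-02,  1.37211790e+00, -1.87296336e-05,
        1.68361443e+00, -1.03080225e-01]), 'joint_velocities': array([-0.00244882, -0.0008834 , -0.0030627 , -0.00028594,  0.00027568,
        0.00134016]), 'joint_torque': array([ 2.17501285e-03, -3.53014898e+01, -3.14217246e+01, -8.50873062e-05,
        7.98890454e-03,  3.81588904e-06]), 'position': array([ 146.02989451, -530.14889732,  403.64579617]), 'tool_rot': array([-3.11126498e+00, -4.20621649e-01,  1.28702140e-04]), 'ft_force': array([-0.40408428,  0.93055156,  0.48605315]), 'torque': array([ 0.03214925, -0.0216399 ,  0.01989411]), 'gripper_force': 0.0, 'opening': 85.35455031383148}
```

View pics/scene0.png

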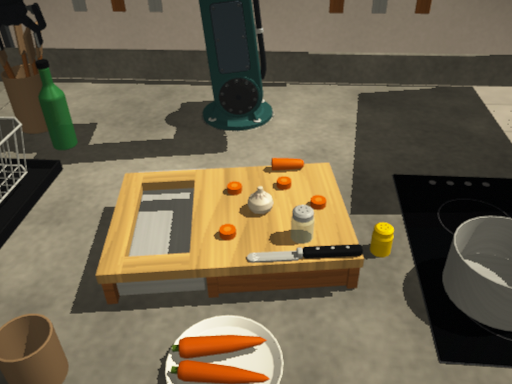

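View pics/top0.png

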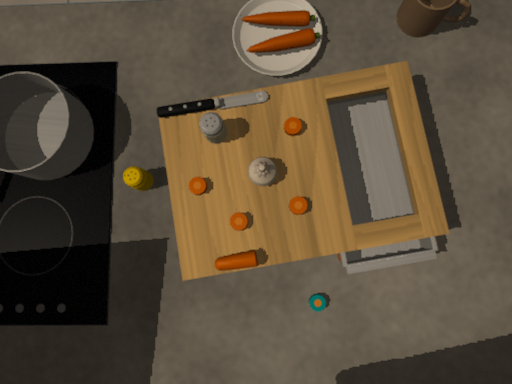

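The scene view shows the slices at about (234,187), (284,183), (318,201) and (228,231). In the top view they are at (292,126), (198,186), (239,222) and (298,205), with the garlic at (262,171), the glass shaker at (212,126), the carrot end at (236,261) and the knife at (215,105). The decoys are the yellow shaker at top (138,178), off the board, and the turquoise disc at top (318,302), also off the board. Neither fits. The four orange discs on the board are the ones meant.

```bash
cat > h.py <<'E'
import cv2,numpy as np
from station import robot
C={n:(np.array(robot.get_calibration(n)["camera_matrix"]),np.array(robot.get_calibration(n)["extrinsics"])) for n in("scene","top")}
def ray(n,uv):
    K,T=C[n];R,t=T[:3,:3],T[:3,3]
    d=R.T@np.linalg.solve(K,[uv[0],uv[1],1.]);return -R.T@t,d/np.linalg.norm(d)
def plane(n,uv,z):
    o,d=ray(n,uv);return o+d*(z-o[2])/d[2]
def tri(a,b):
    (o1,d1),(o2,d2)=ray("top",a),ray("scene",b)
    s=np.linalg.lstsq(np.c_[d1,-d2],o2-o1,rcond=None)[0]
    p,q=o1+s[0]*d1,o2+s[1]*d2;return (p+q)/2,np.linalg.norm(p-q)
def blobs(img,lo,hi,amin=40):
    m=cv2.inRange(cv2.cvtColor(img,cv2.COLOR_BGR2HSV),lo,hi)
    n,l,s,c=cv2.connectedComponentsWithStats(m)
    return [(c[i],s[i]) for i in range(1,n) if s[i][4]>amin]
ORANGE=((3,190,90),(13,255,255))
E
python3 - <<'E'
from h import *
np.set_printoptions(precision=1,suppress=True)
t=cv2.imread("pics/top0.png");s=cv2.imread("pics/scene0.png")
bt=blobs(t,*ORANGE);bs=blobs(s,*ORANGE)
for c,st in bt: print("T",c,st,plane("top",c,97))
for c,st in bs: print("S",c,st,plane("scene",c,95))
for a in bt:
  for b in bs:
    p,e=tri(a[0],b[0])
    if e<6 and 40<p[2]<130: print(a[0],b[0],p,e)
# board corners: wood mask
m=cv2.inRange(cv2.cvtColor(t,cv2.COLOR_BGR2HSV),(12,80,90),(28,255,255))
m=cv2.morphologyEx(m,cv2.MORPH_OPEN,np.ones((3,3)))
cs,h=cv2.findContours(m,cv2.RETR_CCOMP,cv2.CHAIN_APPROX_NONE)
for c,hh in zip(cs,h[0]):
  if cv2.contourArea(c)>4000:
    r=cv2.boxPoints(cv2.minAreaRect(c)); q=cv2.approxPolyDP(cv2.convexHull(c),8,True)[:,0]
    print("wood",cv2.contourArea(c),hh[3]); 
    for x in q: print(x,plane("top",x,85))
E
python3 - <<'E'
import cv2
i=cv2.imread('pics/top0.png')[80:310,145:455];cv2.imwrite('pics/crop1.png',cv2.resize(i,None,fx=2.55,fy=2.55,interpolation=cv2.INTER_CUBIC))
E
```

```text
T [280.1  17.5] [242  11  68  13 676] [838.7  83.8  97. ]
T [285.4  40.6] [248  29  67  23 725] [795.9  75.6  97. ]
T [292.7 126. ] [284 117  18  19 185] [643.8  66.7  97. ]
T [197.6 185.5] [189 177  18  18 167] [546.3 226.4  97. ]
T [298.1 205. ] [289 196  19  19 188] [511.1  61.1  97. ]
T [238.8 221.2] [230 213  18  18 178] [486.3 158.2  97. ]
T [236.3 260.9] [215 251  42  19 557] [422.5 162.6  97. ]
S [285.3 164.8] [272 158  32  12 253] [422.9 162.   95. ]
S [283.  185.1] [277 180  14  10  93] [498.3 160.7  95. ]
S [233.6 190.3] [227 186  15   9  96] [522.9  64.3  95. ]
S [317.3 204.4] [310 198  16  11 100] [557.4 228.   95. ]
S [226.8 234.9] [219 230  17  10 113] [656.1  70.3  95. ]
S [215.1 344.5] [ 179  335   87   23 1318] [879.8  86.9  95. ]
S [216.  373.1] [ 178  360   91   24 1403] [922.3  95.1  95. ]
[280.1  17.5] [215.1 344.5] [858.3  82.1  65.2] 1.614643664691702
[292.7 126. ] [226.8 234.9] [646.7  67.3  86.7] 2.3011880773803868
[197.6 185.5] [317.3 204.4] [547.7 228.4  87.6] 0.23221379709703752
[298.1 205. ] [233.6 190.3] [511.9  61.4  87. ] 2.040586240596629
[238.8 221.2] [283.  185.1] [486.7 159.7  86.8] 1.1476236672667983
[236.3 260.9] [285.3 164.8] [422.4 162.4  94.8] 0.8043089323389222
wood 45035.0 -1
[407  60] [ 759.2 -132.7   85. ]
[449 233] [ 462.8 -181.2   85. ]
[182 280] [391.9 253.4  85. ]
[158 117] [669.7 299.   85. ]
[218  95] [706.3 194.1  85. ]
wood 8071.5 3
[388  86] [713.5 -97.9  85. ]
[414 213] [ 496.  -127.7   85. ]
[353 225] [477.9 -28.3  85. ]
[325  99] [693.6   9.7  85. ]
```

View pics/crop1.png

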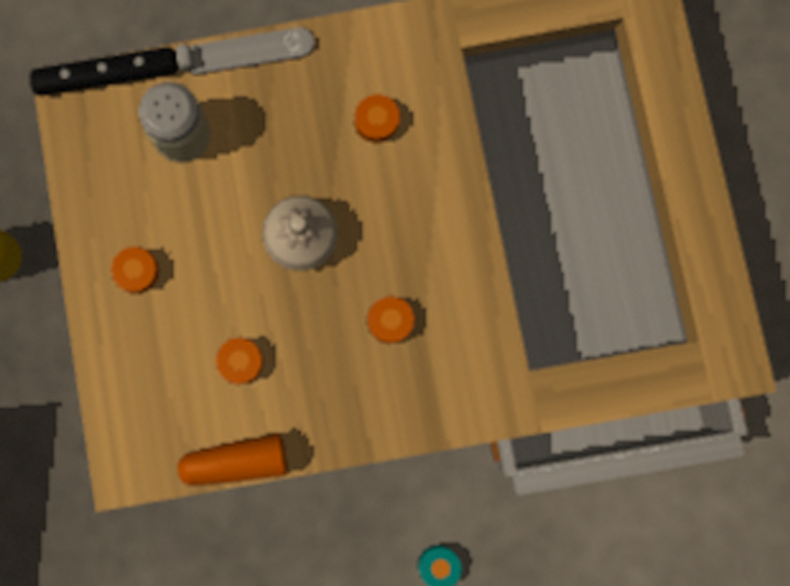

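The crop confirms four plain orange discs on the board, and the turquoise ring is off it. I'll widen the slice mask, because the scene mask missed the bright top faces, and express everything in the board frame.

```bash
cat >> h.py <<'E'
O=np.array([575.5,60.4]);yaw=np.deg2rad(9.27)
B=np.array([[np.cos(yaw),np.sin(yaw)],[-np.sin(yaw),np.cos(yaw)]])
def tob(p):return B@(np.asarray(p)[:2]-O)
ORANGE=((3,190,90),(16,255,255))
E
python3 - <<'E'
from h import *
np.set_printoptions(precision=1,suppress=True)
t=cv2.imread("pics/top0.png");s=cv2.imread("pics/scene0.png")
hs=cv2.cvtColor(s,cv2.COLOR_BGR2HSV);print(hs[176:192:2,284].tolist())
O2=((3,215,90),(16,255,255))
bt=blobs(t,*O2);bs=blobs(s,*O2)
for a in bt:
  print("top",a[0],a[1][:4],"board@97",tob(plane("top",a[0],97)))
  for b in bs:
    p,e=tri(a[0],b[0])
    if e<8 and 60<p[2]<130: print("   ",b[0],b[1][:4],p,tob(p),e)
# shaker/garlic: low saturation inside the board
for n,img,box in(("top",t,(185,100,290,195)),("scene",s,(240,180,320,246))):
  x0,y0,x1,y1=box;h=cv2.cvtColor(img,cv2.COLOR_BGR2HSV)[y0:y1,x0:x1]
  m=((h[...,1]<100)&(h[...,2]>70)).astype(np.uint8)
  k,l,st,c=cv2.connectedComponentsWithStats(m)
  for i in range(1,k):
    if st[i][4]>60: print(n,c[i]+[x0,y0],st[i][:2]+[x0,y0],st[i][2:])
def show(nm,n,uv,z):print(nm,n,tob(plane(n,uv,z)))
show("garlic","top",(262.5,172),110);show("garlic","scene",(260,204),110);show("garlictop","scene",(260,188),137);show("garlictop","top",(262.5,168),137)
show("cap","top",(211,121.5),145);show("cap","scene",(303,211),145)
show("knife tip","top",(267,96),87);show("butt","top",(160,112),95)
for u in((215,262),(256,262)):show("end","top",u,97)
E
```

```text
[[16, 189, 237], [15, 238, 240], [17, 227, 243], [14, 251, 233], [12, 252, 199], [11, 243, 125], [11, 245, 126], [18, 160, 220]]
top [280.1  17.6] [242  11  68  13] board@97 [263.4 -19.3]
    [214.9 344.5] [179 336  86  22] [858.3  81.9  65.1] [282.6 -24.3] 2.0502801150050596
top [285.8  40.6] [248  29  67  23] board@97 [219.8 -21.2]
top [292.5 125.7] [284 117  18  18] board@97 [69.  -4.7]
    [227.1 231.8] [219 224  17  16] [645.4  67.9  92.9] [70.2 -3.8] 2.5021122159302562
top [197.3 185.2] [189 177  18  18] board@97 [ -1.5 168.9]
    [317.7 202. ] [311 195  15  14] [547.4 228.4  93. ] [ -0.7 170.3] 1.4317490868078258
top [298. 205.] [289 197  19  17] board@97 [-63.4  11.2]
    [234.  187.9] [227 182  15  13] [511.4  62.2  92.5] [-63.   12.2] 2.634724903917588
top [238.6 221. ] [230 213  18  17] board@97 [-72.  111.1]
    [283.5 182.7] [277 177  14  12] [486.6 160.   92.5] [-71.7 112.6] 2.2230200079584574
top [236.2 260.9] [215 251  42  19] board@97 [-134.5  125.7]
    [286.2 163.7] [272 158  31  12] [422.5 163.3  97.5] [-134.4  126.2] 1.1154712585158493
top [239.5 102.8] [220 100] [ 47   9 236]
top [210.  124.5] [199 112] [ 23  31 451]
top [261.5 170.9] [248 157] [ 28  29 620]
scene [260.1 201.3] [248 186] [ 26  28 483]
scene [302.9 223.3] [291 204] [ 23  39 676]
garlic top [-1.6 58.6]
garlic scene [17.6 59.7]
garlictop scene [ 4.9 61. ]
garlictop top [-0.2 57.5]
cap top [ 85.5 123.7]
cap scene [ 89.5 127.2]
knife tip top [131.9  27.7]
butt top [135.7 213.1]
end top [-130.4  159.8]
end top [-141.7   94.5]
```

Emit:
apply_moves(
  motion=[
    [0,0,0,0,0,-8.4,0.58],
    [0,0,0,0,0,-8.4,0.58],
    [0,0,0,0,0,-8.4,0.58],
    [0,0,0,0,0,-8.4,0.58],
    [0,0,0,0,0,-8.4,0.58],
    [0,0,0,0,0,-8.4,0.58],
    [0,0,0,0,0,-8.4,0.58],
    [0,0,0,0,0,-8.4,0.58],
    [0,0,0,0,0,-8.4,0.58],
    [0,0,0,0,0,-8.4,0.58],
  ],
  squeeze=20,
)

```text
t: 1.1
position: [146.0, -530.2, 404.0]
tool_rot: [-2.024, -2.401, -0.001]
ft_force: [-0.3, 0.3, 0.7]
opening: 18.2
gripper_force: 0.0
```

```bash
cat >> h.py <<'E'
from scipy.spatial.transform import Rotation as Rot
def go(bx,by,tipz=None,psi=0):
    """tool-axis shift (mm) to bring tool axis over board point; psi: wanted tool-x yaw minus board +y (deg)"""
    s=robot.state();R=Rot.from_rotvec(s["tool_rot"]).as_matrix();p=s["position"]
    w=O+B.T@np.array([bx,by]);z=p[2] if tipz is None else tipz+173
    ty=np.degrees(np.arctan2(R[1,0],R[0,0]))-np.degrees(yaw)-90
    print("t",round(s["t"],2),"board",np.round(tob(p),1),"tip",round(p[2]-173,1),"open",round(s["opening"],1),"psi",round(ty,1),"tilt",np.round(R[:,2],3),"F",np.round(s["ft_force"],1))
    print("shift",np.round(R.T@(np.r_[w,z]-p),1),"turn about tool z",round(ty-psi,1))
E
python3 -c "
from h import *
go(69,32,160)"
```

```text
t 1.1 board [-519.  -513.7] tip 231.0 open 18.2 psi 0.5 tilt [-0.     0.001 -1.   ] F [-0.3  0.3  0.7]
shift [540.7 592.5  71.7] turn about tool z 0.5
```

Emit:
apply_moves(
  motion=[
    [27,29.6,0,0,0,0.5,0.58],
    [27,29.6,0,0,0,0,0.58],
    [27,29.6,0,0,0,0,0.58],
    [27,29.6,0,0,0,0,0.58],
    [27,29.6,0,0,0,0,0.58],
    [27,29.6,0,0,0,0,0.58],
    [27,29.6,0,0,0,0,0.58],
    [27,29.6,0,0,0,0,0.58],
    [27,29.6,0,0,0,0,0.58],
    [27,29.6,0,0,0,0,0.58],
  ],
)

```text
t: 2.1
position: [397.1, -215.9, 404.3]
tool_rot: [-2.042, -2.387, 0.0]
ft_force: [0.7, -0.7, 0.0]
opening: 18.0
gripper_force: 0.0
```

Emit:
apply_moves(
  motion=[
    [27,29.6,0,0,0,0,0.58],
    [27,29.6,0,0,0,0,0.58],
    [27,29.6,0,0,0,0,0.58],
    [27,29.6,0,0,0,0,0.58],
    [27,29.6,0,0,0,0,0.58],
    [27,29.6,0,0,0,0,0.58],
    [27,29.6,0,0,0,0,0.58],
    [27,29.6,0,0,0,0,0.58],
    [27,29.6,0,0,0,0,0.58],
    [0,0,0,0,0,0,0.58],
  ],
)

```text
t: 3.1
position: [623.9, 67.5, 402.2]
tool_rot: [-2.034, -2.39, 0.001]
ft_force: [0.2, -1.3, -0.3]
opening: 17.6
gripper_force: 0.0
```

```bash
python3 -c "
from h import *
go(69,32,120)"
```

```text
t 3.1 board [48.9 -0.8] tip 229.2 open 17.6 psi -0.1 tilt [-0.003  0.002 -1.   ] F [ 0.2 -1.3 -0.3]
shift [ 32.6  20.3 109.2] turn about tool z -0.1
```

Emit:
apply_moves(
  motion=[
    [17,11,0,0,0,0,0.58],
    [17,10.5,20,0,0,0,0.58],
    [0,0,30,0,0,0,0.58],
    [0,0,30,0,0,0,0.58],
    [0,0,28,0,0,0,0.58],
    [0,0,0,0,0,0,0.58],
    [0,0,0,0,0,0,0.58],
  ],
)

```text
t: 3.8
position: [637.9, 100.5, 296.8]
tool_rot: [-2.043, -2.386, 0.001]
ft_force: [-1.0, -0.4, 1.0]
opening: 18.2
gripper_force: 0.0
```

```bash
python3 -c "
from h import *
go(69,32,88)
a=robot.grab_frame('top')[70:270,160:430];b=robot.grab_frame('scene')[140:310,90:390]
r=lambda i,w:cv2.resize(i,(w,int(i.shape[0]*w/i.shape[1])))
a,b=r(a,400),r(b,400);h=max(a.shape[0],b.shape[0])
p=lambda i:cv2.copyMakeBorder(i,0,h-i.shape[0],0,0,0)
cv2.imwrite('pics/c2.png',np.hstack([p(a),p(b)]))"
```

```text
t 3.8 board [68.  29.5] tip 123.8 open 18.2 psi -0.4 tilt [-0.001 -0.    -1.   ] F [-1.  -0.4  1. ]
shift [ 2.5  1.  35.8] turn about tool z -0.4
```

View pics/c2.png

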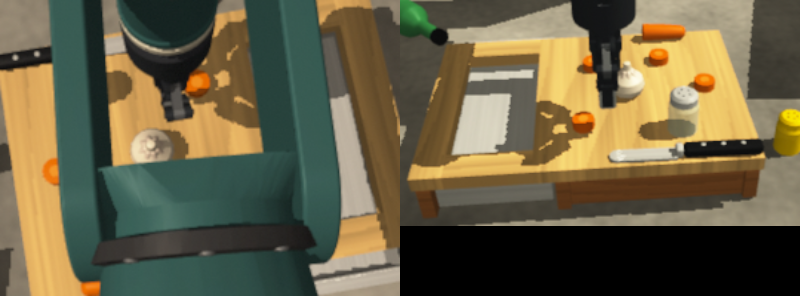

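The view shows the finger pair just behind slice a, clear of the garlic, shaker and knife. I'll go down and sweep toward the opening.

Emit:
apply_moves(
  motion=[
    [2,1,12,0,0,0,0.58],
    [0,0,12,0,0,0,0.58],
    [0,0,11,0,0,0,0.58],
    [0,0,0,0,0,0,0.58],
  ],
)

```text
t: 4.3
position: [638.3, 102.8, 259.7]
tool_rot: [-2.041, -2.386, 0.003]
ft_force: [-0.1, -0.7, -0.7]
opening: 17.9
gripper_force: 0.0
```

```bash
python3 -c "
from h import *
go(69,-92,88)"
```

```text
t 4.3 board [68.9 31.8] tip 86.7 open 17.9 psi -0.4 tilt [-0.003 -0.    -1.   ] F [-0.1 -0.7 -0.7]
shift [-123.8    0.9   -1.3] turn about tool z -0.4
```

Emit:
apply_moves(
  motion=[
    [-5,0,-1.5,0,0,0,0.58],
    [-7,0,0,0,0,0,0.58],
    [-9,0,0,0,0,0,0.58],
    [-9,0,0,0,0,0,0.58],
    [-10,0,0,0,0,0,0.58],
    [-10,0,0,0,0,0,0.58],
    [-10,0,0,0,0,0,0.58],
    [-10,0,0,0,0,0,0.58],
    [-10,0,0,0,0,0,0.58],
    [-10,0,0,0,0,0,0.58],
  ],
)

```text
t: 5.3
position: [652.8, 13.0, 263.2]
tool_rot: [2.042, 2.387, -0.0]
ft_force: [0.5, -0.4, 0.2]
opening: 18.1
gripper_force: 0.0
```

Emit:
apply_moves(
  motion=[
    [-10,0,0,0,0,0,0.58],
    [-10,0,0,0,0,0,0.58],
    [-10,0,0,0,0,0,0.58],
    [-4,0,0,0,0,0,0.58],
    [0,0,0,0,0,0,0.58],
    [0,0,-30,0,0,0,0.58],
    [0,0,-35,0,0,0,0.58],
    [0,0,0,0,0,0,0.58],
  ],
)

```text
t: 6.1
position: [658.9, -19.2, 335.3]
tool_rot: [2.035, 2.38, 0.011]
ft_force: [0.2, -0.8, 1.4]
opening: 18.1
gripper_force: 0.0
```

```bash
python3 -c "
from h import *
np.set_printoptions(precision=1,suppress=True)
go(-63.3,49,150)
f=robot.grab_frame('scene');cv2.imwrite('pics/s3.png',f)
for c,s in blobs(f,(3,215,60),(16,255,255),20):print(c,s[:5],tob(plane('scene',c,92)))"
```

```text
t 6.1 board [ 69.5 -92. ] tip 162.3 open 18.1 psi -0.3 tilt [ 0. -0. -1.] F [ 0.2 -0.8  1.4]
shift [ 140.3 -133.7   10.3] turn about tool z -0.3
[286.2 163.7] [272 158  31  12 316] [-143.2  127.9]
[283.5 182.8] [277 177  14  12 136] [-72.  113.8]
[234. 188.] [227 182  15  13 140] [-63.3  13.5]
[317.7 202.2] [311 196  15  13 154] [ -1.5 171.2]
[214.8 344.5] [ 178  336   87   22 1276] [302.4 -23.5]
[215.7 373.1] [ 177  360   91   23 1375] [345.8 -22.2]
```

View pics/s3.png

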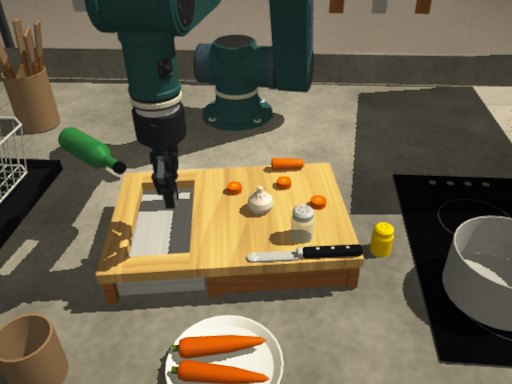

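Slice a has left the board and the other three are unmoved. The green bottle at (92,150) has tipped over. The arm must have brushed it in transit, although it isn't a listed item and is still on the worktop. I'll keep the arm away from it. Slice c is next.

Emit:
apply_moves(
  motion=[
    [25,-24,0,0,0,-0.3,0.58],
    [25,-24,0,0,0,0,0.58],
    [25,-24,0,0,0,0,0.58],
    [25,-24,0,0,0,0,0.58],
    [20,-20,0,0,0,0,0.58],
    [18,-17,0,0,0,0,0.58],
    [0,0,20,0,0,0,0.58],
    [0,0,20,0,0,0,0.58],
    [0,0,0,0,0,0,0.58],
  ],
)

```text
t: 7.05
position: [502.8, 95.8, 283.9]
tool_rot: [-2.031, -2.389, 0.009]
ft_force: [-0.3, 0.0, -1.0]
opening: 18.3
gripper_force: 0.0
```

```bash
python3 -c "
from h import *
go(-63.3,47,88)"
```

```text
t 7.05 board [-66.   46.7] tip 110.9 open 18.3 psi -0.0 tilt [-0.009 -0.001 -1.   ] F [-0.3  0.  -1. ]
shift [ 0.3  2.9 22.9] turn about tool z -0.0
```

Emit:
apply_moves(
  motion=[
    [0,2,11,0,0,0,0.58],
    [0,0,11,0,0,0,0.58],
    [0,0,0,0,0,0,0.58],
    [-6,0,0,0,0,0,0.58],
    [-8,0,0,0,0,0,0.58],
    [-9,0,0,0,0,0,0.58],
    [-9,0,0,0,0,0,0.58],
    [-10,0,0,0,0,0,0.58],
    [-10,0,0,0,0,0,0.58],
    [-10,0,0,0,0,0,0.58],
  ],
)

```text
t: 8.05
position: [516.7, 33.6, 266.4]
tool_rot: [2.036, 2.392, 0.0]
ft_force: [0.3, 0.6, 0.3]
opening: 17.9
gripper_force: 0.2
```

```bash
python3 -c "
from h import *
go(-63.3,-92,88.5)"
```

```text
t 8.05 board [-62.4 -17. ] tip 93.4 open 17.9 psi -0.1 tilt [ 0. -0. -1.] F [0.3 0.6 0.3]
shift [-75.   -0.8   4.9] turn about tool z -0.1
```

Emit:
apply_moves(
  motion=[
    [-9,0,2,0,0,0,0.58],
    [-10,0,2,0,0,0,0.58],
    [-10,0,0,0,0,0,0.58],
    [-10,0,0,0,0,0,0.58],
    [-10,0,0,0,0,0,0.58],
    [-10,0,0,0,0,0,0.58],
    [-10,0,0,0,0,0,0.58],
    [-4,0,0,0,0,0,0.58],
    [0,0,0,0,0,0,0.58],
    [0,0,-30,0,0,0,0.58],
  ],
)

```text
t: 9.05
position: [526.7, -37.2, 287.6]
tool_rot: [-2.03, -2.385, 0.008]
ft_force: [-0.2, -0.1, 0.1]
opening: 17.8
gripper_force: 0.0
```

Emit:
apply_moves(
  motion=[
    [0,0,-35,0,0,0,0.58],
    [35,-1,0,0,0,0,0.58],
    [40,-2,0,0,0,0,0.58],
    [40,-2,0,0,0,0,0.58],
    [40,-2,0,0,0,0,0.58],
    [40,-2,0,0,0,0,0.58],
    [39,0,0,0,0,0,0.58],
    [0,0,0,0,0,0,0.58],
  ],
)

```text
t: 9.85
position: [480.5, 196.1, 327.3]
tool_rot: [-2.027, -2.398, -0.002]
ft_force: [-0.2, -0.6, 0.1]
opening: 17.5
gripper_force: 0.0
```

```bash
python3 -c "
from h import *
np.set_printoptions(precision=1,suppress=True)
go(-72,147,88)
f=robot.grab_frame('scene')
for c,s in blobs(f,(3,215,60),(16,255,255),20):print(c,s[:5],tob(plane('scene',c,92)))"
```

```text
t 9.85 board [-71.9 149.3] tip 154.3 open 17.5 psi 0.3 tilt [-0.  0. -1.] F [-0.2 -0.6  0.1]
shift [-2.4 -0.1 66.3] turn about tool z 0.3
[286.  163.7] [272 158  31  12 313] [-143.1  127.6]
[283.5 182.9] [277 177  14  12 135] [-71.8 113.8]
[317.7 202.2] [311 196  15  13 154] [ -1.5 171.2]
[180.2 219.5] [174 214  13  12 137] [ 27.3 -87.8]
[214.8 344.5] [ 178  336   87   22 1275] [302.4 -23.5]
[215.7 373.1] [ 177  360   91   23 1374] [345.8 -22.1]
```

Slice c is in the tray, seen through the opening at (180,219). Slice d is next.

Emit:
apply_moves(
  motion=[
    [0,0,20,0,0,0.3,0.58],
    [0,0,20,0,0,0,0.58],
    [0,0,18,0,0,0,0.58],
    [0,0,7,0,0,0,0.58],
    [0,0,0,0,0,0,0.58],
    [0,0,0,0,0,0,0.58],
  ],
)

```text
t: 10.5
position: [482.4, 191.6, 263.0]
tool_rot: [2.043, 2.386, 0.001]
ft_force: [-0.2, 0.3, 0.2]
opening: 18.1
gripper_force: 0.0
```

```bash
python3 -c "
from h import *
go(-72,-92,88.5)"
```

```text
t 10.5 board [-70.8 144.5] tip 90.0 open 18.1 psi -0.4 tilt [ 0.001  0.    -1.   ] F [-0.2  0.3  0.2]
shift [-236.5    0.5    1.5] turn about tool z -0.4
```

Emit:
apply_moves(
  motion=[
    [-5,-0.5,1,0,0,0,0.58],
    [-7,0,0,0,0,0,0.58],
    [-9,0,0,0,0,0,0.58],
    [-10,0,0,0,0,0,0.58],
    [-10,0,0,0,0,0,0.58],
    [-10,0,0,0,0,0,0.58],
    [-10,0,0,0,0,0,0.58],
    [-10,0,0,0,0,0,0.58],
    [-10,0,0,0,0,0,0.58],
    [-10,0,0,0,0,0,0.58],
  ],
)

```text
t: 11.5
position: [495.6, 101.2, 261.2]
tool_rot: [2.042, 2.387, -0.0]
ft_force: [-0.4, 1.1, 1.0]
opening: 17.8
gripper_force: 0.3
```

```bash
python3 -c "
from h import *
np.set_printoptions(precision=1,suppress=True)
go(-68,-92,88.5)
f=robot.grab_frame('scene')
for c,s in blobs(f,(3,215,60),(16,255,255),20):print(c,s[:5],tob(plane('scene',c,92)))"
```

```text
t 11.5 board [-72.3  53.1] tip 88.2 open 17.8 psi -0.4 tilt [-0. -0. -1.] F [-0.4  1.1  1. ]
shift [-145.1    5.2   -0.3] turn about tool z -0.4
[286.2 163.7] [272 158  31  12 316] [-143.2  127.9]
[242.3 184.9] [236 179  13  13 133] [-72.6  30.4]
[317.7 202.2] [311 196  15  13 154] [ -1.5 171.2]
[180.2 219.5] [174 214  13  12 137] [ 27.3 -87.8]
[214.8 344.5] [ 178  336   87   22 1276] [302.4 -23.5]
[215.7 373.1] [ 177  360   91   23 1374] [345.8 -22.1]
```

Slice d is staying centred in the cradle, so I'll finish this push.

Emit:
apply_moves(
  motion=[
    [-10,0,0,0,0,0,0.58],
    [-10,0,0,0,0,0,0.58],
    [-10,0,0,0,0,0,0.58],
    [-10,0,0,0,0,0,0.58],
    [-10,0,0,0,0,0,0.58],
    [-10,0,0,0,0,0,0.58],
    [-10,0,0,0,0,0,0.58],
    [-10,0,0,0,0,0,0.58],
    [-10,0,0,0,0,0,0.58],
    [-10,0,0,0,0,0,0.58],
  ],
)

```text
t: 12.55
position: [511.1, 2.4, 261.2]
tool_rot: [2.042, 2.387, -0.0]
ft_force: [-0.8, 0.8, -0.1]
opening: 17.7
gripper_force: 0.1
```

Emit:
apply_moves(
  motion=[
    [-10,0,0,0,0,0,0.58],
    [-10,0,0,0,0,0,0.58],
    [-10,0,0,0,0,0,0.58],
    [-10,0,0,0,0,0,0.58],
    [-3,0,0,0,0,0,0.58],
    [0,0,0,0,0,0,0.58],
    [0,0,-30,0,0,0,0.58],
    [0,0,-35,0,0,0,0.58],
    [0,0,0,0,0,0,0.58],
  ],
)

```text
t: 13.45
position: [518.9, -39.0, 332.1]
tool_rot: [2.035, 2.381, 0.009]
ft_force: [0.6, -0.4, -0.1]
opening: 18.0
gripper_force: 0.0
```

```bash
python3 -c "
from h import *
np.set_printoptions(precision=1,suppress=True)
go(26,196,155,-45)
f=robot.grab_frame('scene')
for c,s in blobs(f,(3,215,60),(16,255,255),20):print(c,s[:5],tob(plane('scene',c,92)),tob(plane('scene',c,18)))"
```

```text
t 13.45 board [-71.9 -89. ] tip 159.1 open 18.0 psi -0.3 tilt [ 0. -0. -1.] F [ 0.6 -0.4 -0.1]
shift [285.6  96.2   4.2] turn about tool z 44.7
[286.2 163.7] [272 158  31  12 316] [-143.2  127.9] [-259.   143.2]
[317.8 202.2] [311 196  15  13 156] [ -1.6 171.3] [-98.  192.6]
[180.1 219.5] [174 214  13  12 138] [ 27.2 -88.1] [ -65.3 -102.2]
[214.8 344.5] [ 178  336   87   22 1276] [302.4 -23.5] [247.6 -28.8]
[215.7 373.1] [ 177  360   91   23 1376] [345.8 -22.2] [296.9 -27.3]
```

Emit:
apply_moves(
  motion=[
    [28,9.5,0,0,0,0,0.58],
    [36,12,0,0,0,0,0.58],
    [36,12,0,0,0,0,0.58],
    [36,12,0,0,0,0,0.58],
    [36,12,0,0,0,0,0.58],
    [36,12,0,0,0,0,0.58],
    [36,12,0,0,0,0,0.58],
    [36,12,0,0,0,0,0.58],
    [0,0,0,0,0,7.4,0.58],
    [0,0,0,0,0,7.4,0.58],
  ],
)

```text
t: 14.5
position: [566.0, 253.7, 323.9]
tool_rot: [-2.334, -2.101, 0.005]
ft_force: [-0.7, -0.2, 0.1]
opening: 17.9
gripper_force: 0.0
```

Emit:
apply_moves(
  motion=[
    [0,0,0,0,0,7.4,0.58],
    [0,0,0,0,0,7.4,0.58],
    [0,0,0,0,0,7.4,0.58],
    [0,0,0,0,0,7.4,0.58],
    [0,0,20,0,0,0,0.58],
    [0,0,0,0,0,0,0.58],
    [0,0,0,0,0,0,0.58],
  ],
)

```text
t: 15.2
position: [566.2, 252.0, 304.4]
tool_rot: [-2.792, -1.439, 0.006]
ft_force: [0.5, -0.2, -0.1]
opening: 17.6
gripper_force: 0.0
```

```bash
python3 -c "
from h import *
np.set_printoptions(precision=1,suppress=True)
go(25,196,88,-45)
f=robot.grab_frame('scene');cv2.imwrite('pics/s4.png',cv2.resize(f[140:290,90:390],None,fx=2,fy=2))
for c,s in blobs(f,(3,215,60),(16,255,255),20):print(c,s[:5],tob(plane('scene',c,92)),tob(plane('scene',c,18)))"
```

```text
t 15.2 board [ 21.6 190.6] tip 131.4 open 17.6 psi -44.7 tilt [-0. -0. -1.] F [ 0.5 -0.2 -0.1]
shift [ 6.4 -1.3 43.4] turn about tool z 0.3
[286.1 163.7] [272 158  31  12 314] [-143.1  127.6] [-258.8  143. ]
[317.7 202.3] [311 196  15  13 153] [ -1.2 171. ] [-97.6 192.3]
[180.1 219.6] [174 214  13  12 136] [ 27.4 -87.9] [ -65.1 -102. ]
[214.9 344.5] [ 179  336   86   22 1273] [302.4 -23.4] [247.6 -28.7]
[215.7 373.1] [ 177  360   91   23 1374] [345.8 -22.1] [296.9 -27.3]
```

View pics/s4.png

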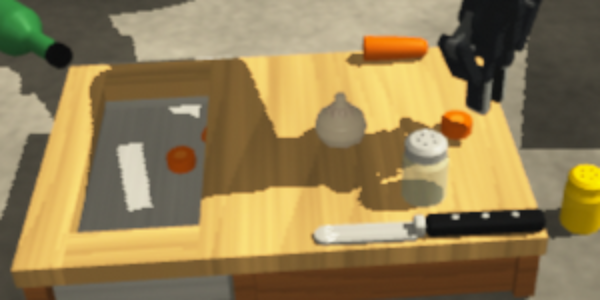

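The picture shows one slice in the tray at (180,160) and another at (206,133), half hidden under the board edge. The fingers are behind slice b at (457,125).

Emit:
apply_moves(
  motion=[
    [6,-1,12,0,0,0.3,0.58],
    [0,0,12,0,0,0,0.58],
    [0,0,12,0,0,0,0.58],
    [0,0,6,0,0,0,0.58],
    [0,0,0,0,0,0,0.58],
    [0,0,0,0,0,0,0.58],
  ],
)

```text
t: 15.85
position: [569.4, 257.3, 264.0]
tool_rot: [2.797, 1.431, -0.001]
ft_force: [-0.2, -1.1, 0.3]
opening: 17.9
gripper_force: 0.0
```

```bash
python3 -c "
from h import *
go(-54,117,89,-45)"
```

```text
t 15.85 board [ 25.7 195.3] tip 91.0 open 17.9 psi -45.1 tilt [-0. -0. -1.] F [-0.2 -1.1  0.3]
shift [-111.7   -0.8    2.1] turn about tool z -0.1
```

Emit:
apply_moves(
  motion=[
    [-5,-0.5,2,0,0,0,0.58],
    [-7,0,0,0,0,0,0.58],
    [-9,0,0,0,0,0,0.58],
    [-10,0,0,0,0,0,0.58],
    [-10,0,0,0,0,0,0.58],
    [-10,0,0,0,0,0,0.58],
    [-10,0,0,0,0,0,0.58],
    [-10,0,0,0,0,0,0.58],
    [-10,0,0,0,0,0,0.58],
    [-10,0,0,0,0,0,0.58],
  ],
)

```text
t: 16.85
position: [515.2, 183.1, 262.3]
tool_rot: [2.797, 1.431, 0.0]
ft_force: [0.4, -0.2, 0.2]
opening: 17.9
gripper_force: 0.2
```

Emit:
apply_moves(
  motion=[
    [-8,0,0,0,0,0,0.58],
    [-6,0,0,0,0,0,0.58],
    [-4,0,0,0,0,0,0.58],
    [-2,0,0,0,0,0,0.58],
    [0,0,0,0,0,0,0.58],
    [8,0,0,0,0,0,0.58],
    [8,0,0,0,0,0,0.58],
    [0,0,-25,0,0,0,0.58],
    [0,0,-25,0,0,0,0.58],
    [0,0,0,0,0,0,0.58],
  ],
)

```text
t: 17.85
position: [514.9, 181.6, 316.4]
tool_rot: [2.794, 1.431, 0.013]
ft_force: [-0.1, -0.7, 0.2]
opening: 17.7
gripper_force: 0.0
```

```bash
python3 -c "
from h import *
np.set_printoptions(precision=1,suppress=True)
go(-72,140,140,0)
f=robot.grab_frame('scene')
for c,s in blobs(f,(3,215,60),(16,255,255),20):print(c,s[:5],tob(plane('scene',c,92)),tob(plane('scene',c,18)))"
```

```text
t 17.85 board [-40.3 129.4] tip 143.4 open 17.7 psi -45.0 tilt [ 0.  0. -1.] F [-0.1 -0.7  0.2]
shift [-15.  -29.9   3.2] turn about tool z -45.0
[278.  163.8] [272 158  13  12 145] [-144.3  110.3] [-260.2  123.2]
[277.5 183.8] [271 178  14  12 134] [-69.7 101.5] [-175.4  113.3]
[180.1 219.6] [174 214  13  12 136] [ 27.4 -87.9] [ -65.1 -102. ]
[214.8 344.5] [ 178  336   87   22 1276] [302.4 -23.5] [247.6 -28.8]
[215.7 373.1] [ 177  360   91   23 1375] [345.8 -22.2] [296.9 -27.3]
```

Emit:
apply_moves(
  motion=[
    [0,0,0,0,0,-7.5,0.58],
    [0,0,0,0,0,-7.5,0.58],
    [0,0,0,0,0,-7.5,0.58],
    [0,0,0,0,0,-7.5,0.58],
    [0,0,0,0,0,-7.5,0.58],
    [0,0,0,0,0,-7.5,0.58],
    [4,-14,0,0,0,0,0.58],
    [5,-15,0,0,0,0,0.58],
    [0,0,20,0,0,0,0.58],
    [0,0,0,0,0,0,0.58],
  ],
)

```text
t: 18.9
position: [481.9, 184.9, 288.2]
tool_rot: [-2.032, -2.39, 0.01]
ft_force: [-0.7, 1.4, -1.3]
opening: 17.9
gripper_force: 0.0
```

```bash
python3 -c "
from h import *
go(-69,138,88.5,0)"
```

```text
t 18.9 board [-72.3 138. ] tip 115.2 open 17.9 psi -0.0 tilt [-0.007 -0.002 -1.   ] F [-0.7  1.4 -1.3]
shift [ 0.   3.5 26.6] turn about tool z -0.0
```

Emit:
apply_moves(
  motion=[
    [0,3,13,0,0,0,0.58],
    [0,0,12,0,0,0,0.58],
    [0,0,0,0,0,0,0.58],
    [0,0,0,0,0,0,0.58],
  ],
)

```text
t: 19.3
position: [486.3, 185.3, 266.5]
tool_rot: [-2.036, -2.392, 0.002]
ft_force: [0.8, 0.6, 0.8]
opening: 17.8
gripper_force: 0.0
```

```bash
python3 -c "
from h import *
go(-69,-92,88.5,0)"
```

```text
t 19.3 board [-67.9 137.6] tip 93.5 open 17.8 psi -0.1 tilt [-0.001 -0.    -1.   ] F [0.8 0.6 0.8]
shift [-229.6   -0.8    5.1] turn about tool z -0.1
```

Emit:
apply_moves(
  motion=[
    [-5,0,2.5,0,0,0,0.58],
    [-7,0,2,0,0,0,0.58],
    [-9,0,0,0,0,0,0.58],
    [-10,0,0,0,0,0,0.58],
    [-10,0,0,0,0,0,0.58],
    [-10,0,0,0,0,0,0.58],
    [-10,0,0,0,0,0,0.58],
    [-10,0,0,0,0,0,0.58],
    [-10,0,0,0,0,0,0.58],
    [-10,0,0,0,0,0,0.58],
  ],
)

```text
t: 20.3
position: [500.9, 94.6, 262.7]
tool_rot: [2.036, 2.392, -0.0]
ft_force: [-0.8, 0.7, -0.3]
opening: 17.9
gripper_force: 0.1
```

Emit:
apply_moves(
  motion=[
    [-10,0,0,0,0,0,0.58],
    [-10,0,0,0,0,0,0.58],
    [-10,0,0,0,0,0,0.58],
    [-10,0,0,0,0,0,0.58],
    [-10,1,0,0,0,0,0.58],
    [-10,2,0,0,0,0,0.58],
    [-10,2,0,0,0,0,0.58],
    [-10,2,0,0,0,0,0.58],
    [-10,2,0,0,0,0,0.58],
    [-10,2,0,0,0,0,0.58],
  ],
)

```text
t: 21.3
position: [528.0, -2.3, 262.7]
tool_rot: [2.036, 2.392, -0.0]
ft_force: [0.8, -0.2, -0.4]
opening: 17.9
gripper_force: 0.0
```

Emit:
apply_moves(
  motion=[
    [-10,2,0,0,0,0,0.58],
    [-10,1,0,0,0,0,0.58],
    [-10,0,0,0,0,0,0.58],
    [-7,0,0,0,0,0,0.58],
    [0,0,0,0,0,0,0.58],
    [0,0,-30,0,0,0,0.58],
    [0,0,-35,0,0,0,0.58],
    [0,0,-35,0,0,0,0.58],
    [40,0,0,0,0,0,0.58],
    [45,0,0,0,0,0,0.58],
  ],
)

```text
t: 22.3
position: [523.1, 46.5, 364.8]
tool_rot: [2.038, 2.387, 0.004]
ft_force: [0.6, -0.8, -0.7]
opening: 17.7
gripper_force: 0.0
```

Emit:
apply_moves(
  motion=[
    [45,0,0,0,0,0,0.58],
    [45,0,0,0,0,0,0.58],
    [45,0,0,0,0,0,0.58],
    [45,0,0,0,0,0,0.58],
    [45,0,0,0,0,0,0.58],
    [45,0,0,0,0,0,0.58],
    [0,0,0,0,0,0,0.58],
  ],
)

```text
t: 23.0
position: [477.8, 317.7, 362.3]
tool_rot: [-2.025, -2.398, -0.002]
ft_force: [-1.5, -0.2, 0.7]
opening: 18.0
gripper_force: 0.0
```

```bash
python3 -c "
from h import *
np.set_printoptions(precision=1,suppress=True)
go(-69,-92,88.5,0)
f=robot.grab_frame('scene');g=robot.grab_frame('top')
for n,i in(('scene',f),('top',g)):
  for c,s in blobs(i,(3,200,30),(18,255,255),20):print(n,c,s[:5],tob(plane(n,c,92)),tob(plane(n,c,18)))
cv2.imwrite('pics/fin.png',np.hstack([cv2.resize(g,(400,300)),cv2.resize(f,(400,300))]))"
```

```text
t 23.0 board [-55.  269.7] tip 189.3 open 18.0 psi 0.4 tilt [-0.  0. -1.] F [-1.5 -0.2  0.7]
shift [-361.8  -16.2   99.9] turn about tool z 0.4
scene [286.3 163.7] [272 158  32  12 327] [-142.9  128.1] [-258.6  143.5]
scene [180.  219.5] [174 213  13  13 143] [ 27.  -88.1] [ -65.5 -102.3]
scene [188.8 231.4] [187 226   4  12  34] [ 62.2 -70.4] [-25.5 -82.1]
scene [215.  344.5] [ 178  335   88   23 1304] [302.5 -23.2] [247.6 -28.5]
scene [215.7 373.1] [ 177  360   91   23 1392] [345.8 -22.2] [296.9 -27.3]
top [280.7  18.3] [242  11  68  15 755] [265.  -20.8] [309.3 -30.2]
top [286.   41.4] [248  29  68  23 820] [221.  -21.9] [260.  -31.4]
top [338.1 129.5] [332 122  13  16 159] [ 49.7 -78.7] [ 68.7 -94.9]
top [358.1 198.1] [350 191  17  15 196] [-69.2 -87.5] [ -64.3 -104.7]
top [236.8 260.7] [215 250  43  20 599] [-134.5  125.2] [-137.3  133. ]
top [317.4 302.6] [315 300   6   6  27] [-221.     9.6] [-234.     3.8]
```

View pics/fin.png

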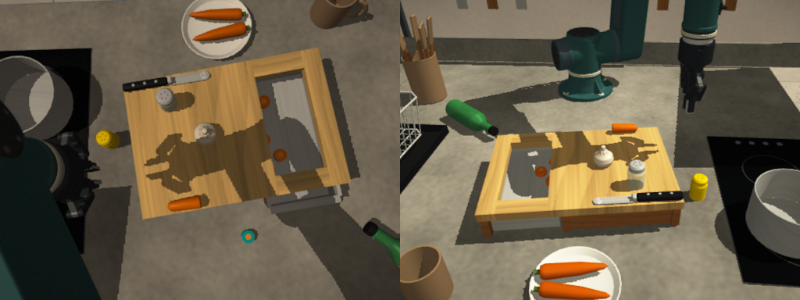

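Slices a and c show clearly in the tray. I'll check the other two, which are under the chopping-side edge, in one enlarged crop.

```bash
python3 -c "
from h import *
np.set_printoptions(precision=1,suppress=True)
f=robot.grab_frame('scene');g=robot.grab_frame('top')
a=cv2.resize(f[170:270,115:215],(400,400),interpolation=cv2.INTER_CUBIC);b=cv2.resize(g[80:240,310:450],(350,400),interpolation=cv2.INTER_CUBIC)
cv2.imwrite('pics/fin2.png',cv2.convertScaleAbs(np.hstack([a,b]),alpha=1.5))
for c,s in blobs(f,(0,150,20),(16,255,255),5):print(c,s[:5],tob(plane('scene',c,18)))
for n,u in (('garlic',(262.5,172)),):pass
g0=cv2.imread('pics/top0.png')
for i in (g0,g):
  h=cv2.cvtColor(i,cv2.COLOR_BGR2HSV)[100:195,185:290];m=((h[...,1]<100)&(h[...,2]>70)).astype(np.uint8)
  k,l,st,c=cv2.connectedComponentsWithStats(m)
  print([(c[j]+[185,100]).round(1).tolist() for j in range(1,k) if st[j][4]>60])"
```

```text
[117.8   5. ] [111   0  14  11 131] [-1858.1  -535.8]
[336.    5.5] [330   0  14  12 157] [-1690.7   565.6]
[422.9   5.9] [416   0  15  13 175] [-1623.    980.3]
[25.4 65.2] [22 54  8 23 93] [-1024.7  -730.9]
[37.3 65.7] [ 31  55  12  20 132] [-1015.1  -684.8]
[ 8.7 70.8] [  4  61  11  18 104] [-974.5 -773.5]
[286.3 163.9] [271 158  33  13 381] [-258.   143.4]
[192.1 206.5] [191 203   3   8  16] [-107.6  -79.1]
[180.1 219.5] [173 213  15  14 170] [ -65.2 -102.1]
[189.  231.5] [187 226   5  13  44] [-25.2 -81.8]
[282.2 280.5] [ 206  267  153   30 2588] [123.5  90. ]
[110.5 292.6] [102 283  17  21 266] [ 126.2 -210.3]
[215.3 344.6] [ 178  335   88   23 1362] [247.8 -28.1]
[215.7 373.2] [ 177  360   92   24 1449] [297.  -27.3]
[[239.5, 102.8], [210.0, 124.5], [261.5, 170.9]]
[[238.3, 102.7], [211.8, 126.3], [262.1, 171.0]]
```

View pics/fin2.png

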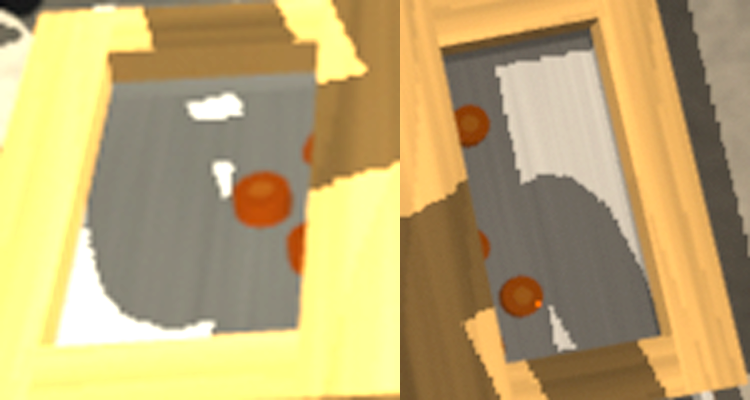

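All four slices are in the tray. The scene view shows c (262,198), d (308,148) and b (298,248); the top view shows a (472,125), b (482,245) and c (521,296). The garlic, shaker, knife and carrot end haven't moved.

```bash
python3 -c "
from station import robot
print(robot.sign_off())"
```

```text
the job is handed in; nothing more can be done
None
```

I swept all four carrot slices through the opening into the tray and handed the job in at about 23 s; the garlic, shaker, knife and carrot end stayed in place, but the arm apparently tipped over a green bottle (not a listed item), which stayed on the worktop.

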